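# Set the light box dimmer to the third click

## Robot

A 6-joint arm with a two-finger parallel gripper is mounted at the origin on the work surface. World frame = base frame: x ahead of the robot, y to its left, z up, the work surface at z = 0. Lengths are in m, angles in rad, forces in N, time in s.
With the tool pointing down it reaches from about 0.35 to 0.975 m from the base axis. Payload 4.9 kg.
Tool frame: the origin (TCP) lies on the centre line of the jaws, within the pads' length; the fingertips stand ctrl.tcp_to_tips ahead of it and the grasp point (between the pads) lies 3 mm ahead of it (ctrl.tcp_to_tips is the distance from the TCP to the fingertips, in m); z points along the fingers, y is the direction in which the jaws open and shut (so a half turn about z gives the same grasp; the last joint's range is limited). The gripper opens to 85 mm and grips with 20 to 120 N. Pads are 22 mm wide; open, the fingers measure 114 mm over their backs; the gripper's body (76 mm by 85 mm) begins 54 mm behind the grasp point. The pads swing forward as they close: fully open they stand 13 mm farther back than shut.
Start: joints at [-1.258, 0.053, 1.613, -0, 1.476, -0.119], TCP at [0.262, -0.568, 0.222] pointing down, gripper open.
Joint ranges: [-3.01, 3.01], [-1.01, 2.22], [0.06, 2.58], [-1.02, 4.17], [0.09, 2.62], [-3.14, 3.14]. Speed limits (rad/s): [2.57, 2.57, 3.14, 3.14, 3.14, 3.14].

## Interface

Orientations are given as a rotation vector (axis times angle).
In Python, from station import ctrl, vision gives the robot as it stands.
- The arm moves only by the tool jog_arm, never from a script. Its argument "deltas" is a list of rows, each a list of 7 numbers: the turn, a rotation vector about the tool's x, y, z in rad, then the shift along the tool's x, y, z in cm, then the opening, from 0 (shut) to 1 (fully open). A call has 1 to 12 rows; each row shifts and turns the commanded pose from where the row before left it, along the tool's axes as they then stand; what a row does not reach is not made up. A row lasts 1/12 s, in which the tool goes at most 41.7 mm and 7.16 degrees, less where a joint would pass 70% of its speed; a pose out of reach is approached as far as the arm can. A call with a gripper value outside its range is refused whole. The fingers move at their own pace and stop on an object; "grip_force" is the grip in N (left out, the last holds). Time passes only in rows, so rows that do not move let the fingers close. It gives the time, the measured TCP pose, the force and the opening at its end, in the units of the state.
- ctrl.get_obs(): the state, without advancing time (a new reading comes with each control period).
- vision.get_image(name): name is "side" or "top"; returns (picture, depth): 480x640x3 uint8, red, green, blue; 480x640 float32, m along the optical axis (not along the pixel's ray), 0 where there is no reading.
- vision.calibration(name): a dict with "fx", "fy", "cx", "cy" (pixels), "rvec" (rotation vector, rad) and "tvec" (3), from world to camera coordinates, as OpenCV has them. Camera axes: x right, y down, z forward; pixel columns grow to the right and rows downward; lengths in m; the calibration is good to about 2 mm. A picture is of the moment at which its call begins. calibration takes no time and is no camera call.
- ctrl.finish_job(): hands the job in, once; it reports no verdict.
The state is a dict: "t": time; "q": joint angles; "dq": joint speeds; "effort": joint torques, N m; "tool_pos": TCP position; "tool_rot": TCP orientation; "contact_force": force on the tool from outside, world axes, zero at the start; "wrist_torque": the same for the moment, N m; "opening": finger opening in m.
Only numpy, scipy, OpenCV 4.12 (cv2) and the standard library are available. Lean on these libraries where they do the work, as an engineer would, in place of code of your own. Each camera call takes 0.05 s, during which the arm holds its last target. There are 200 camera calls.

## Task

Set the brightness of the glass worker's light box: with closed fingertips, push its red dimmer lever from the side all the way back to the off end, then push it up towards bright one click at a time, letting it settle briefly in each notch, and leave it in the third notch from off without ever going past it. Push gently, do not take hold of the lever, and leave the glass, the cup and everything else on the bench where they are.

Things in the scene. Friction and masses are not known exactly. Their poses are not given: they have to be found in the camera images.
- light_box: Grey light box fixed to the bench, 210 (x) x 300 (y) x 35 mm high, origin at the centre of its underside; z up, x away from the robot, y along the dimmer slot from off to bright. White panel on the far part of its top; along the near edge a dark strip 44 mm wide with the slot (x = -75 mm) and six flat marks, one per notch, growing from off to bright, the third after off green.
- dimmer (a joint): Red lever's position along its slot, m: 0 = off (hard stop), growing along the box's +y to 0.080 = bright (hard stop). Notches every 16 mm: 0, 0.016, 0.032, 0.048 (third click) to 0.080. Starts in or between the first and second. Leaving a notch takes about 4 N; 8 mm on the resistance vanishes and the lever snaps by itself into the next notch, ahead of the finger.
- dimmer_top (a point): Centre of the top face of the red dimmer lever, 79 mm above the bench. The lever is an upright block 26 mm (box x) x 12 mm (box y, the sliding direction) x 42 mm high, starting 2 mm above the box's top, with a thin white line across its top; the point's axes are those of the light box.
- amber_glass: Loose amber glass piece, 55 x 70 x 6 mm, lying on the white panel; origin at the centre of its underside. To be left alone.
- green_glass: Loose round green glass piece, 52 mm across, 6 mm thick, lying on the white panel; origin at the centre of its underside. To be left alone.
- bead_cup: Loose white cup, 48 mm across, 40 mm high, standing on the white panel; origin at the centre of its underside. To be left alone.
- cork_block: Loose cork sanding block, 45 x 85 x 30 mm, on the bench on the robot's side of the light box; origin at the centre of its underside. To be left alone.
- glue_bottle: Loose pink bottle with a white cap, 40 mm across, 105 mm high, standing beside the light box at its bright end; origin at the centre of its underside. To be left alone.
- squeeze_bottle: Loose beige bottle with a yellow cap, 60 mm across, 160 mm high, standing on the right of the bench; origin at the centre of its underside. To be left alone.
- camera: Loose black compact camera, 26 x 95 x 58 mm, standing on the left of the bench; origin at the centre of its underside. To be left alone.

How it is judged:
By the outcome, as a careful person would: the job done as asked, in the order asked, and still so for the second after the job is handed in, with the robot touching nothing.
It also fails if it takes over 61 s, if anything falls off the work surface, if the arm or the gripper's body presses on something with over 40 N, if the wrist force passes 120 N, or if a joint passes its speed limit or range.

## Working session

There is one attempt and no reset: what is moved stays moved. The work goes in short steps, Python scripts to look and compute and a tool call to move; the robot and the scene stay as the last step left them, time stands still between calls to the robot, and variables do not carry over. Pictures are saved under pics/ and viewed, about 8 in all and at most 12, crops included, and the job is handed in when it is done.

Besides the shell and the picture viewer there is one more tool, called after "Call:" as name(argument=value, ...), one argument or row to a line, values as JSON. jog_arm: Moves the arm, as the interface text tells. Its arguments: {"type":"object","properties":{"deltas":{"type":"array"},"grip_force":{"type":"number"}},"required":["deltas"]}

```bash
mkdir -p pics; cat > h.py <<'E'
import numpy as np, cv2
from station import ctrl, vision
def snap(n,f,crop=None,s=1):
    im,d=vision.get_image(n); np.savez('/tmp/'+n,im=im,d=d)
    save(im,f,crop,s); return im,d
def save(im,f,crop=None,s=1):
    if crop: x0,y0,x1,y1=crop; im=im[y0:y1,x0:x1]
    cv2.imwrite('pics/'+f,cv2.resize(im[:,:,::-1],None,fx=s,fy=s,interpolation=cv2.INTER_CUBIC))
def cal(n):
    c=vision.calibration(n); R=cv2.Rodrigues(np.array(c['rvec'],float))[0]
    return c,R,np.array(c['tvec'],float).ravel()
def onz(n,u,v,z):
    c,R,t=cal(n); r=R.T@np.array([(u-c['cx'])/c['fx'],(v-c['cy'])/c['fy'],1]); o=-R.T@t
    return o+r*(z-o[2])/r[2]
def pt(n,u,v,d):
    c,R,t=cal(n); return R.T@(np.array([(u-c['cx'])/c['fx'],(v-c['cy'])/c['fy'],1])*d-t)
E
python3 - <<'E'
from h import *
snap('top','a.png'); snap('side','b.png')
o=ctrl.get_obs(); print(o['t'],o['tool_pos'],o['tool_rot'],o['opening'],ctrl.tcp_to_tips)
for n in('top','side'):c,R,t=cal(n);print(n,-R.T@t,R[2])
E
```

```text
0.1 [ 0.26136912 -0.56708512  0.22067153] [-3.06683897e+00 -6.72575180e-01  2.79262938e-04] 0.08551570433198809 0.022
top [ 0.37991141 -0.00513867  1.07205634] [ 0.17400089 -0.00331305 -0.98473992]
side [0.26019015 0.80339615 0.5564115 ] [ 0.30081531 -0.81822784 -0.48991157]
```

View pics/a.png

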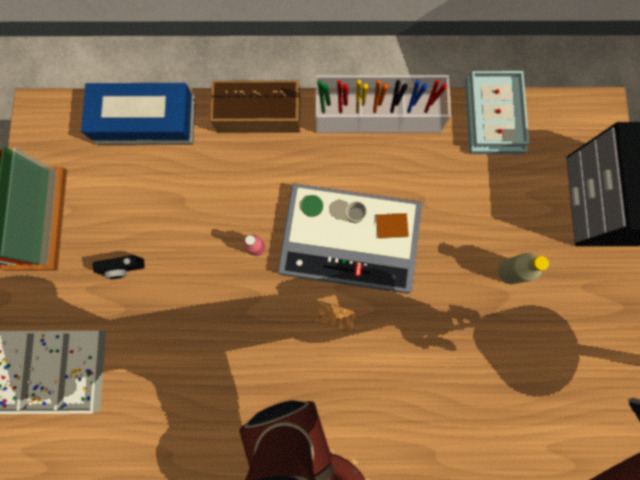

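View pics/b.png

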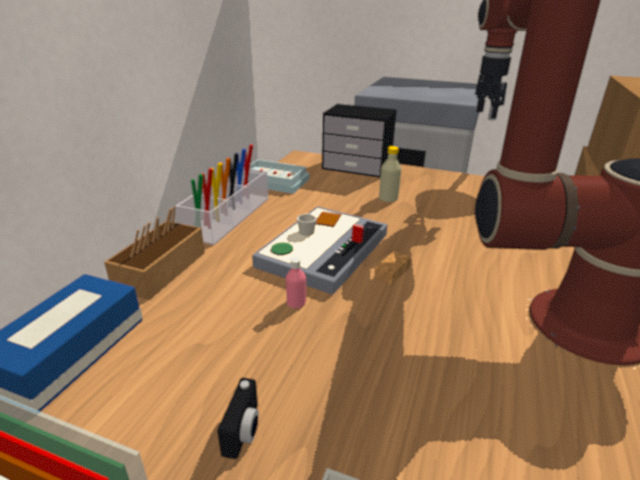

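The top view shows the box with corners near (292,185), (421,203), (412,290) and (279,273), and the red lever near (359,268). Bright is to the left (+y). The side view shows the same lever at (358,233). Next I'll enlarge both.

```bash
python3 - <<'E'
from h import *
a=np.load('/tmp/top.npz'); b=np.load('/tmp/side.npz')
A=cv2.resize(a['im'][175:300,270:430],None,fx=5,fy=5,interpolation=cv2.INTER_CUBIC)[:600]
cv2.imwrite('pics/c.png',A[:,:,::-1])
im=a['im'].astype(int); d=a['d']
m=(im[...,0]>130)&(im[...,1]<70)&(im[...,2]<70); m[:240]=0;m[290:]=0;m[:,:330]=0;m[:,390:]=0
v,u=np.nonzero(m)
for p in zip(u,v): print(p, im[p[1],p[0]],pt('top',*p,d[p[1],p[0]]).round(4))
for p in [(292,185),(421,203),(412,290),(279,273)]: print(p,onz('top',*p,.035).round(4))
E
```

```text
(np.int64(357), np.int64(264)) [164  69  53] [ 0.5018 -0.0754  0.081 ]
(np.int64(361), np.int64(264)) [160  44  41] [ 0.5019 -0.084   0.0797]
(np.int64(357), np.int64(265)) [179  69  57] [ 0.4999 -0.0755  0.0792]
(np.int64(361), np.int64(265)) [170  36  30] [ 0.5005 -0.0844  0.0744]
(np.int64(356), np.int64(266)) [138  36  26] [ 0.498  -0.0735  0.0771]
(np.int64(361), np.int64(266)) [164  36  29] [ 0.4976 -0.0839  0.08  ]
(np.int64(356), np.int64(267)) [149  43  36] [ 0.4959 -0.0735  0.0767]
(np.int64(361), np.int64(267)) [152  33  31] [ 0.4959 -0.0841  0.0767]
(np.int64(356), np.int64(268)) [154  46  36] [ 0.4937 -0.0734  0.0774]
(np.int64(360), np.int64(268)) [191  62  51] [ 0.4934 -0.0817  0.0798]
(np.int64(361), np.int64(268)) [136  26  21] [ 0.4936 -0.084   0.0785]
(np.int64(356), np.int64(269)) [161  53  42] [ 0.4914 -0.0733  0.079 ]
(np.int64(360), np.int64(269)) [182  51  41] [ 0.4914 -0.0818  0.0787]
(np.int64(356), np.int64(270)) [168  64  52] [ 0.4895 -0.0734  0.0771]
(np.int64(360), np.int64(270)) [179  43  33] [ 0.4893 -0.0818  0.0784]
(np.int64(356), np.int64(271)) [172  64  56] [ 0.487  -0.0731  0.0802]
(np.int64(360), np.int64(271)) [177  34  25] [ 0.4869 -0.0815  0.0812]
(np.int64(356), np.int64(272)) [183  69  59] [ 0.4849 -0.0731  0.0806]
(np.int64(360), np.int64(272)) [175  34  25] [ 0.4849 -0.0816  0.0798]
(np.int64(355), np.int64(273)) [132  26  19] [ 0.4831 -0.0712  0.0771]
(np.int64(356), np.int64(273)) [179  66  54] [ 0.4825 -0.0729  0.083 ]
(np.int64(360), np.int64(273)) [162  30  25] [ 0.483  -0.0817  0.0778]
(np.int64(356), np.int64(274)) [155  57  47] [ 0.4806 -0.073   0.0806]
(np.int64(359), np.int64(274)) [168  62  51] [ 0.4808 -0.0795  0.0788]
(292, 185) [0.6896 0.0668 0.035 ]
(421, 203) [ 0.6462 -0.2262  0.035 ]
(412, 290) [ 0.4495 -0.1986  0.035 ]
(279, 273) [0.4882 0.0939 0.035 ]
```

View pics/c.png

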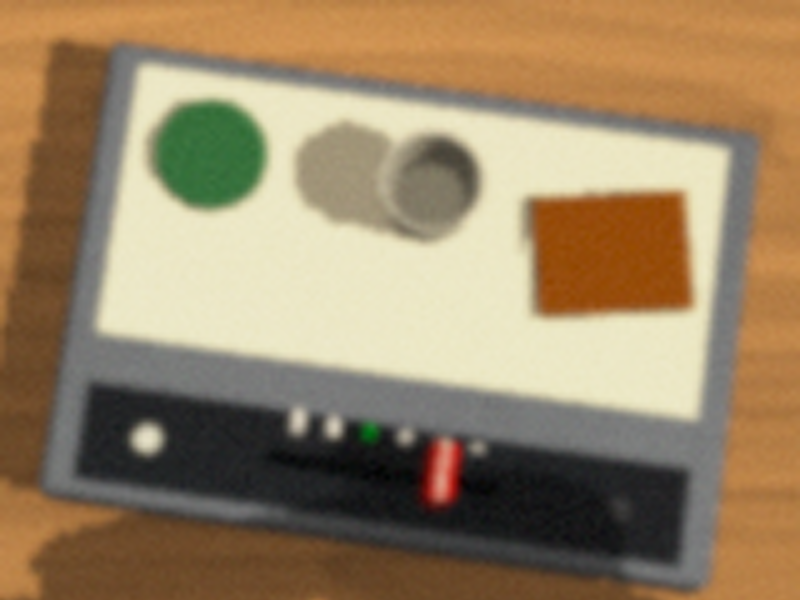

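The crop shows six marks, at x=297, 333, 370 (green), 405, one hidden under the lever, and 478. The lever, at (442,470), sits over the hidden one, which is the first notch from off. Next I'll compute the frame and the moves.

```bash
cat >> h.py <<'E'
from scipy.spatial.transform import Rotation as Ro
yaw=-0.137
X=np.array([np.cos(yaw),np.sin(yaw),0]); Y=np.array([-np.sin(yaw),np.cos(yaw),0]); C=np.array([.5684,-.0660,0])
def box(p): q=np.asarray(p)-C; return np.array([q@X*1000,q@Y*1000,q[2]*1000]).round(1)
def go(bx,by,z):  # target TCP (box mm), tool x along box Y, z down; prints tool-axis deltas
    o=ctrl.get_obs(); R=Ro.from_rotvec(o['tool_rot']); P=C+X*bx/1e3+Y*by/1e3+[0,0,z/1e3-C[2]]
    T=Ro.from_matrix(np.c_[Y,X,[0,0,-1]])
    print('turn',(R.inv()*T).as_rotvec().round(4),'d_cm now-axes',(R.inv().apply(P-o['tool_pos'])*100).round(2),'end-axes',(T.inv().apply(P-o['tool_pos'])*100).round(2), 'world',P.round(4))
def st():
    o=ctrl.get_obs(); R=Ro.from_rotvec(o['tool_rot']); print('t',round(o['t'],2),'box mm',box(o['tool_pos']),'F',(np.array([X,Y,[0,0,1]])@o['contact_force']).round(1),'open',o['opening'])
E
python3 - <<'E'
from h import *
for p in [(297,422),(333,428),(370,433),(405,437),(478,447)]: print(box(onz('top',270+p[0]/5-.4,175+p[1]/5-.4,.035)))
for p in [(145,437)]: print('dot',box(onz('top',270+p[0]/5,175+p[1]/5,.035)))
for p in [(445,442),(440,502)]: print('lever',box(onz('top',270+p[0]/5-.4,175+p[1]/5-.4,.079)))
print('bottle',box(onz('top',250,240,.105)),'squeeze',onz('top',541,264,.16))
d=np.load('/tmp/side.npz')['d']; print('lever side',box(pt('side',358,230,d[230,358])))
go(-75,15,150)
E
```

```text
[-55.8  42.1  35. ]
[-56.3  25.9  35. ]
[-56.3   9.3  35. ]
[-56.1  -6.3  35. ]
[-56.2 -38.9  35. ]
dot [-72.1 107.1  35. ]
lever [-61.8 -21.7  79. ]
lever [-87.5 -22.6  79. ]
bottle [-47.4 210.1 105. ] squeeze [ 0.49068098 -0.42905635  0.16      ]
lever side [-80.5 -18.4  69.9]
turn [-0.0016 -0.0011 -1.002 ] d_cm now-axes [ 43.34 -37.95   7.15] end-axes [55.33 16.07  7.07] world [ 0.4962 -0.0409  0.15  ]
```

Call:
jog_arm(
  deltas=[
    [0,0,0,3.2,-2.8,0,0],
    [0,0,0,3.2,-2.8,0,0],
    [0,0,0,3.2,-2.8,0,0],
    [0,0,0,3.2,-2.8,0,0],
    [0,0,0,3.2,-2.8,0,0],
    [0,0,0,3.2,-2.8,0,0],
    [0,0,0,3.2,-2.8,0,0],
    [0,0,0,3.2,-2.8,0,0],
    [0,0,0,3.2,-2.8,0,0],
    [0,0,0,3.2,-2.8,0,0],
    [0,0,0,3.2,-2.8,0,0],
    [0,0,0,3.2,-2.8,0,0],
  ],
  grip_force=20,
)

```text
t: 1.1
tool_pos: [0.4657, -0.109, 0.2215]
tool_rot: [3.069, 0.673, 0.0]
contact_force: [1.1, -1.4, -0.1]
opening: 0.0002
```

Call:
jog_arm(
  deltas=[
    [0,0,-0.1,0,0,0,0],
    [0,0,-0.1,0,0,0,0],
    [0,0,-0.1,0,0,0,0],
    [0,0,-0.1,0,0,0,0],
    [0,0,-0.1,0,0,0,0],
    [0,0,-0.1,0,0,0,0],
    [0,0,-0.1,0,0,0,0],
    [0,0,-0.1,0,0,0,0],
    [0,0,-0.1,0,0,0,0],
    [0,0,-0.1,0,0,0,0],
    [0,0,0,0,0,0,0],
  ],
)

```text
t: 2.02
tool_pos: [0.4652, -0.111, 0.2213]
tool_rot: [-2.368, -2.063, 0.001]
contact_force: [0.3, -0.0, 0.4]
opening: 0.0001
```

```bash
python3 -c "
from h import *
st(); go(-75,15,120)"
```

```text
t 2.02 box mm [-96.1 -58.6 221.3] F [ 0.3 -0.   0.4] open 0.00010677884226655412
turn [-0.0009 -0.0002 -0.0004] d_cm now-axes [ 7.36  2.11 10.13] end-axes [ 7.36  2.11 10.13] world [ 0.4962 -0.0409  0.12  ]
```

Call:
jog_arm(
  deltas=[
    [0,0,0,2.5,0.7,0,0],
    [0,0,0,2.5,0.7,0,0],
    [0,0,0,2.4,0.7,0,0],
    [0,0,0,0,0,3,0],
    [0,0,0,0,0,3,0],
    [0,0,0,0,0,2.5,0],
    [0,0,0,0,0,2,0],
    [0,0,0,0,0,2,0],
    [0,0,0,0,0,1.5,0],
    [0,0,0,0,0,0.9,0],
    [0,0,0,0,0,0,0],
    [0,0,0,0,0,0,0],
  ],
)

```text
t: 3.02
tool_pos: [0.4964, -0.0407, 0.0727]
tool_rot: [-2.371, -2.06, 0.001]
contact_force: [0.3, -0.0, 0.6]
opening: -0.0
```

```bash
python3 - <<'E'
from h import *
st()
im,d=snap('side','d.png',(290,170,450,290),5)
im,d=vision.get_image('top'); save(im,'e.png',(290,175,430,295),5)
E
```

```text
t 3.02 box mm [-74.7  15.2  72.7] F [0.3 0.  0.6] open -4.586151574420902e-05
```

View pics/d.png

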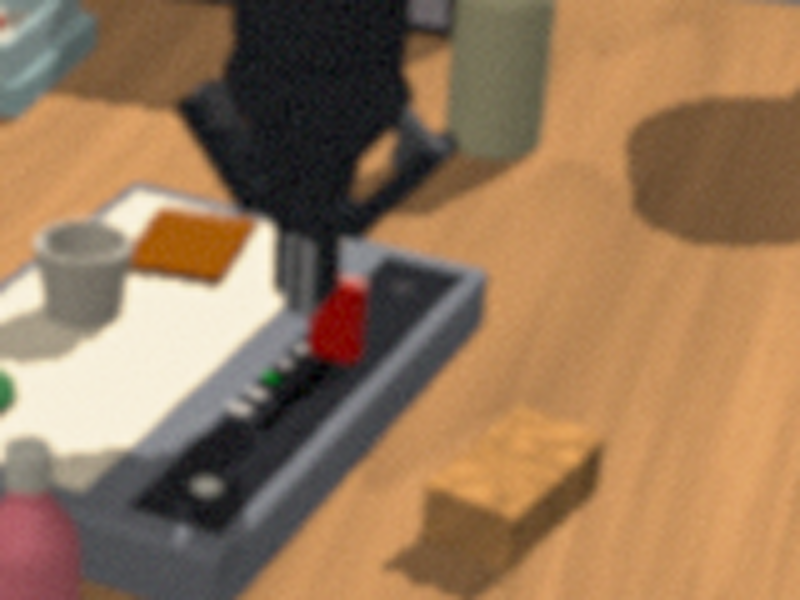

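The side crop shows the tip at about (305,310), left of the lever at (340,320). I expected it further to the lower left, so I'll project the expected tip and check the top view.

```bash
python3 - <<'E'
from h import *
def W(bx,by,z): return C+X*bx/1e3+Y*by/1e3+[0,0,z/1e3]
def proj(n,P):
    c,R,t=cal(n); q=R@P+t; return np.array([c['fx']*q[0]/q[2]+c['cx'],c['fy']*q[1]/q[2]+c['cy']])
for nm,b in dict(tip=(-75,15,51),lever=(-75,-22,79),leverbot=(-75,-22,37),green=(-56,9,35),amber=(0,-100,41)).items():
    print(nm,(proj('side',W(*b))-[290,170])*5,(proj('top',W(*b))-[290,175])*5)
d=np.load('/tmp/side.npz')['d']
for u,v in [(305,300),(295,270),(345,330),(320,200)]:
    uu,vv=290+u//5,170+v//5; print(u,v,box(pt('side',uu,vv,d[vv,uu])))
E
```

```text
tip [296.7502963  363.65282794] [251.23738986 466.6842696 ]
lever [333.37811082 276.71585917] [340.06720811 470.71289319]
leverbot [328.46280648 355.19884271] [333.30502972 481.34883867]
green [263.61971489 377.56833588] [268.85071273 430.32668545]
amber [258.16438669 246.55413709] [528.45498492 336.92727369]
305 300 [-82.5  27.   91.7]
295 270 [-76.3  25.7 104.5]
345 330 [-83.6 -19.3  54.4]
320 200 [-85.9  24.7 140.7]
```

View pics/e.png

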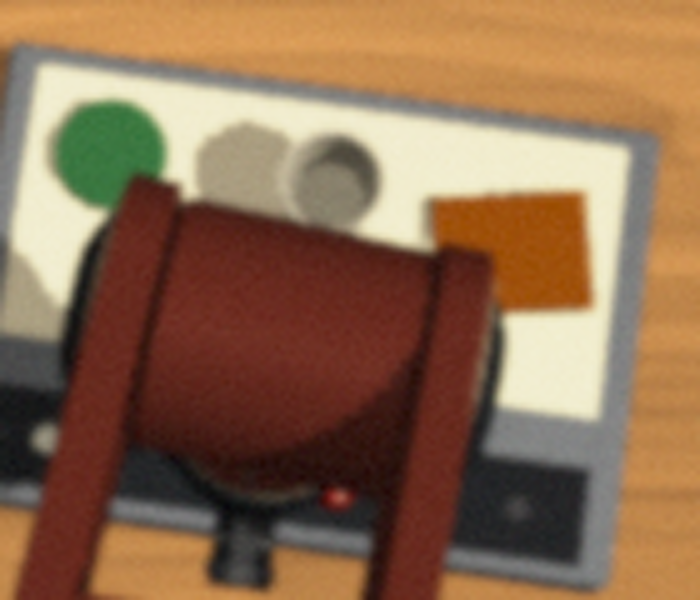

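The top view is blocked by the wrist; only the lever end shows, at (337,497). The side crop puts the visible fingertip about 25 mm higher than the tool pose implies. I'll check that with depth before pushing.

```bash
python3 - <<'E'
from h import *
st(); print(ctrl.tcp_to_tips, ctrl.get_obs()['q'])
im,d=vision.get_image('side')
for v in range(215,248): 
    print(v,[(tuple(im[v,u]),*box(pt('side',u,v,d[v,u]))) for u in (349,352)] if v%2 else '')
save(im,'f.png',(320,190,400,250),10)
E
```

```text
t 3.12 box mm [-73.6  15.1  74.2] F [ 0.6  0.6 -0.4] open 2.905977465708679e-05
0.022 [-2.31302686e-01 -1.11176435e-01  2.03116493e+00  6.34672872e-06
  1.21931318e+00 -9.16870751e-02]
215 [((np.uint8(37), np.uint8(35), np.uint8(38)), np.float64(-71.9), np.float64(18.1), np.float64(122.4)), ((np.uint8(26), np.uint8(23), np.uint8(30)), np.float64(-82.9), np.float64(27.1), np.float64(129.0))]
216 
217 [((np.uint8(67), np.uint8(67), np.uint8(66)), np.float64(-74.8), np.float64(24.2), np.float64(120.8)), ((np.uint8(47), np.uint8(47), np.uint8(46)), np.float64(-82.4), np.float64(25.3), np.float64(123.2))]
218 
219 [((np.uint8(73), np.uint8(74), np.uint8(72)), np.float64(-75.1), np.float64(24.3), np.float64(116.0)), ((np.uint8(73), np.uint8(71), np.uint8(71)), np.float64(-81.1), np.float64(21.7), np.float64(116.4))]
220 
221 [((np.uint8(75), np.uint8(75), np.uint8(73)), np.float64(-76.6), np.float64(27.0), np.float64(112.7)), ((np.uint8(73), np.uint8(71), np.uint8(69)), np.float64(-82.2), np.float64(23.7), np.float64(112.6))]
222 
223 [((np.uint8(76), np.uint8(76), np.uint8(75)), np.float6
[... 2019 characters left out ...]
int8(27)), np.float64(-66.1), np.float64(-20.7), np.float64(35.2))]
242 
243 [((np.uint8(44), np.uint8(43), np.uint8(41)), np.float64(-64.7), np.float64(-6.7), np.float64(36.4)), ((np.uint8(30), np.uint8(31), np.uint8(32)), np.float64(-71.3), np.float64(-9.2), np.float64(37.0))]
244 
245 [((np.uint8(21), np.uint8(20), np.uint8(25)), np.float64(-68.1), np.float64(0.4), np.float64(35.5)), ((np.uint8(15), np.uint8(13), np.uint8(11)), np.float64(-74.5), np.float64(-2.3), np.float64(36.1))]
246 
247 [((np.uint8(18), np.uint8(22), np.uint8(23)), np.float64(-72.4), np.float64(9.7), np.float64(36.1)), ((np.uint8(21), np.uint8(17), np.uint8(21)), np.float64(-78.9), np.float64(7.3), np.float64(36.9))]
```

View pics/f.png

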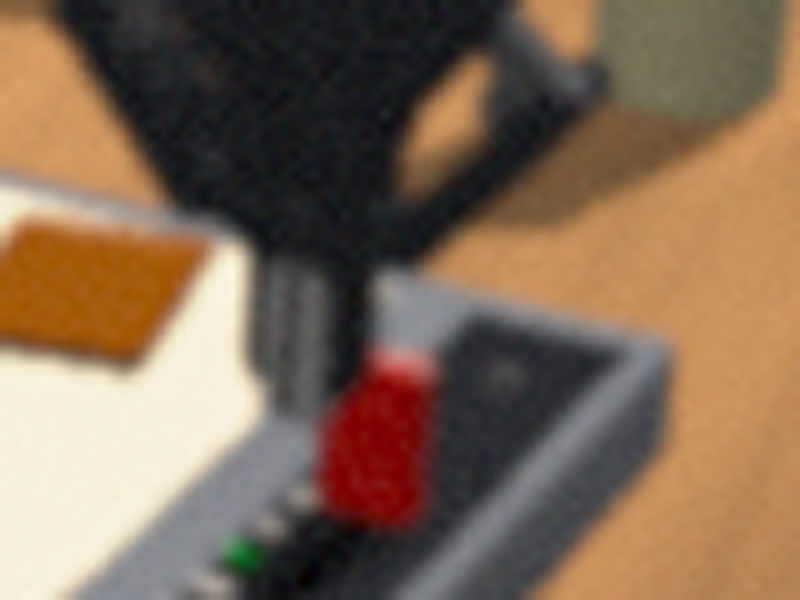

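```bash
python3 - <<'E'
from h import *
c,R,t=cal('side')
for z in (.2,.213,.222,.235,.25):
    q=R@np.array([.2614,-.567,z])+t; print(z,c['fx']*q[0]/q[2]+c['cx'],c['fy']*q[1]/q[2]+c['cy'])
im=cv2.imread('pics/b.png')[60:140,450:530]
cv2.imwrite('pics/g.png',cv2.resize(im,None,fx=7,fy=7,interpolation=cv2.INTER_CUBIC))
E
```

```text
0.2 481.20897017327286 130.42479101546516
0.213 482.0702988011934 126.02106850785167
0.222 482.67160287825675 122.94677582530592
0.235 483.54747172581233 118.46871340793362
0.25 484.5689902796755 113.24598644661998
```

View pics/g.png

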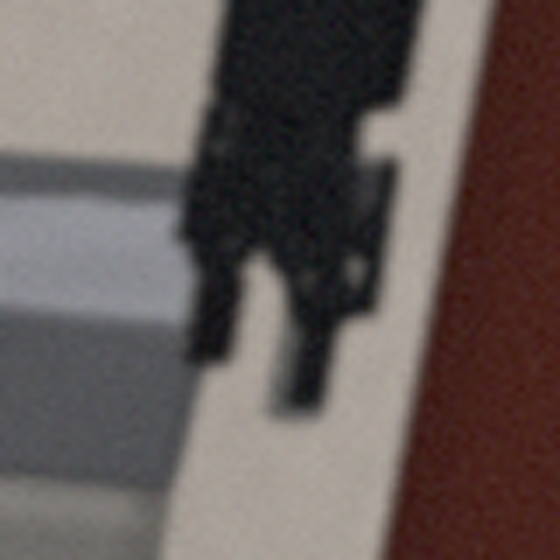

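In the start view the open tips are at about (478,111) and (492,119). That is also about 33 mm higher than the reported pose gives. So the tip offset is constant: the real tips stand about 11–12 mm above the reported TCP. I'll go by the cameras and lower 3.2 cm more in small steps.

Call:
jog_arm(
  deltas=[
    [0,0,0,0,0,0.8,0],
    [0,0,0,0,0,0.8,0],
    [0,0,0,0,0,0.8,0],
    [0,0,0,0,0,0.8,0],
    [0,0,0,0,0,0,0],
    [0,0,0,0,0,0,0],
  ],
)

```text
t: 3.67
tool_pos: [0.4957, -0.0405, 0.0396]
tool_rot: [-2.369, -2.061, 0.002]
contact_force: [0.4, -0.3, -0.3]
opening: -0.0
```

```bash
python3 - <<'E'
from h import *
st()
im,d=vision.get_image('side')
for v in range(229,249,2): print(v,[tuple(box(pt('side',u,v,d[v,u])).tolist()) for u in (347,350,353)])
save(im,'i.png',(310,190,400,250),8)
E
```

```text
t 3.67 box mm [-75.5  15.3  39.6] F [ 0.5 -0.3 -0.3] open -3.444136050741411e-05
229 [(-72.8, 27.2, 91.8), (-78.7, 24.0, 91.8), (-87.7, 28.2, 96.2)]
231 [(-72.1, 25.1, 85.5), (-79.0, 24.1, 86.9), (-87.0, 26.1, 90.0)]
233 [(-73.3, 27.1, 81.7), (-80.1, 26.1, 83.1), (-84.7, 19.9, 81.4)]
235 [(-72.8, 25.5, 75.7), (-80.6, 26.7, 78.5), (-86.9, 24.3, 79.0)]
237 [(-73.8, 27.2, 71.7), (-80.4, 25.5, 72.7), (-85.8, 21.3, 72.1)]
239 [(-73.1, 25.0, 65.2), (-80.7, 25.5, 67.6), (-86.2, 21.5, 67.2)]
241 [(-73.7, 25.9, 60.7), (-79.7, 22.7, 60.7), (-85.4, 18.9, 60.5)]
243 [(-74.6, 27.3, 56.3), (-81.2, 25.6, 57.4), (-86.0, 19.7, 55.8)]
245 [(-64.2, 3.1, 35.8), (-80.2, 22.5, 50.3), (-76.8, -2.9, 36.4)]
247 [(-69.3, 14.2, 37.6), (-74.4, 8.5, 36.1), (-79.9, 3.7, 35.2)]
```

View pics/i.png

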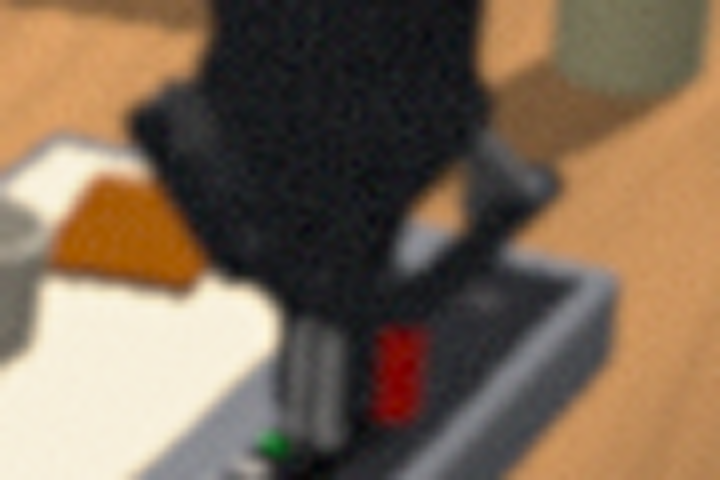

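The tip is at z≈53 mm at the bright side, with the lever clear behind it at about (400,375). Now I'll push gently towards off.

Call:
jog_arm(
  deltas=[
    [0,0,0,-0.5,0,0,0],
    [0,0,0,-0.5,0,0,0],
    [0,0,0,-0.4,0,0,0],
    [0,0,0,-0.1,0,0,0],
    [0,0,0,-0.1,0,0,0],
    [0,0,0,-0.1,0,0,0],
    [0,0,0,-0.1,0,0,0],
    [0,0,0,-0.1,0,0,0],
    [0,0,0,-0.1,0,0,0],
  ],
)

```text
t: 4.47
tool_pos: [0.4938, -0.0605, 0.0408]
tool_rot: [-2.37, -2.062, -0.0]
contact_force: [-0.5, -0.9, 0.8]
opening: -0.0002
```

Call:
jog_arm(
  deltas=[
    [0,0,0,-0.1,0,0,0],
    [0,0,0,-0.1,0,0,0],
    [0,0,0,-0.1,0,0,0],
    [0,0,0,-0.1,0,0,0],
  ],
)

```text
t: 4.8
tool_pos: [0.4934, -0.0636, 0.0408]
tool_rot: [-2.37, -2.06, -0.003]
contact_force: [0.9, 5.0, 0.9]
opening: 0.0003
```

Call:
jog_arm(
  deltas=[
    [0,0,0,-0.1,0,0,0],
    [0,0,0,-0.1,0,0,0],
    [0,0,0,-0.1,0,0,0],
    [0,0,0,-0.1,0,0,0],
  ],
)

```text
t: 5.13
tool_pos: [0.4926, -0.0685, 0.0408]
tool_rot: [-2.37, -2.062, 0.0]
contact_force: [0.5, 1.9, 0.9]
opening: 0.0002
```

Call:
jog_arm(
  deltas=[
    [0,0,0,-0.1,0,0,0],
    [0,0,0,-0.1,0,0,0],
    [0,0,0,-0.1,0,0,0],
    [0,0,0,-0.1,0,0,0],
  ],
)

```text
t: 5.47
tool_pos: [0.492, -0.0729, 0.0408]
tool_rot: [2.37, 2.062, -0.001]
contact_force: [0.5, 0.1, -0.4]
opening: 0.0002
```

```bash
python3 -c "
from h import *
st()"
```

```text
t 5.47 box mm [-74.7 -17.3  40.8] F [ 0.5  0.2 -0.4] open 0.00018503332869179752
```

Call:
jog_arm(
  deltas=[
    [0,0,0,-0.1,0,0,0],
    [0,0,0,-0.1,0,0,0],
    [0,0,0,-0.1,0,0,0],
    [0,0,0,-0.1,0,0,0],
  ],
)

```text
t: 5.8
tool_pos: [0.4916, -0.0767, 0.0408]
tool_rot: [2.37, 2.062, -0.0]
contact_force: [-0.4, -0.1, -0.1]
opening: 0.0001
```

Call:
jog_arm(
  deltas=[
    [0,0,0,-0.1,0,0,0],
    [0,0,0,0,0,0,0],
  ],
)

```text
t: 5.97
tool_pos: [0.4915, -0.0776, 0.0408]
tool_rot: [2.37, 2.062, -0.0]
contact_force: [0.6, 0.1, -0.4]
opening: -0.0003
```

Call:
jog_arm(
  deltas=[
    [0,0,0,-0.05,0,0,0],
    [0,0,0,0,0,0,0],
  ],
)

```text
t: 6.13
tool_pos: [0.4914, -0.0779, 0.0408]
tool_rot: [2.37, 2.062, -0.0]
contact_force: [-0.5, 0.3, 0.0]
opening: 0.0001
```

```bash
python3 -c "
from h import *
st()"
```

```text
t 6.13 box mm [-74.7 -22.3  40.8] F [-0.5  0.2  0. ] open 9.942878837375339e-05
```

Call:
jog_arm(
  deltas=[
    [0,0,0,-0.05,0,0,0],
    [0,0,0,0,0,0,0],
  ],
)

```text
t: 6.3
tool_pos: [0.4913, -0.0784, 0.0408]
tool_rot: [2.37, 2.062, -0.0]
contact_force: [0.6, 0.2, 0.1]
opening: -0.0001
```

Call:
jog_arm(
  deltas=[
    [0,0,0,-0.05,0,0,0],
    [0,0,0,0,0,0,0],
  ],
)

```text
t: 6.47
tool_pos: [0.4912, -0.0788, 0.0408]
tool_rot: [-2.37, -2.062, -0.0]
contact_force: [0.8, 0.9, 1.0]
opening: 0.0002
```

```bash
python3 -c "
from h import *
st()"
```

```text
t 6.47 box mm [-74.7 -23.2  40.8] F [0.7 1.  1. ] open 0.00020017748324066326
```

Call:
jog_arm(
  deltas=[
    [0,0,0,-0.05,0,0,0],
    [0,0,0,0,0,0,0],
  ],
)

```text
t: 6.63
tool_pos: [0.4912, -0.079, 0.0408]
tool_rot: [-2.37, -2.061, -0.001]
contact_force: [0.1, 2.7, 0.6]
opening: 0.0
```

Call:
jog_arm(
  deltas=[
    [0,0,0,-0.05,0,0,0],
    [0,0,0,0,0,0,0],
  ],
)

```text
t: 6.8
tool_pos: [0.4912, -0.0793, 0.0408]
tool_rot: [-2.37, -2.061, -0.002]
contact_force: [0.5, 4.4, 0.4]
opening: -0.0001
```

```bash
python3 -c "
from h import *
st()"
```

```text
t 6.8 box mm [-74.7 -23.7  40.8] F [-0.1  4.4  0.4] open -6.083204134539971e-05
```

Call:
jog_arm(
  deltas=[
    [0,0,0,-0.05,0,0,0],
    [0,0,0,0,0,0,0],
  ],
)

```text
t: 6.97
tool_pos: [0.4912, -0.0794, 0.0409]
tool_rot: [-2.37, -2.06, -0.003]
contact_force: [0.3, 6.8, 1.4]
opening: 0.0001
```

Call:
jog_arm(
  deltas=[
    [0,0,0,0.5,0,0,0],
    [0,0,0,0.7,0,0,0],
    [0,0,0,0,0,-1.5,0],
    [0,0,0,0,0,-1.5,0],
    [0,0,0,0,0,-1.5,0],
    [0,0,0,0,0,0,0],
    [0,0,0,0,0,0,0],
  ],
)

```text
t: 7.55
tool_pos: [0.4934, -0.0687, 0.0866]
tool_rot: [2.368, 2.061, 0.001]
contact_force: [-0.3, -0.1, -0.9]
opening: -0.0
```

Call:
jog_arm(
  deltas=[
    [0,0,0,-2,0,0,0],
    [0,0,0,-2,0,0,0],
    [0,0,0,-2,0,0,0],
    [0,0,0,0,0,0,0],
    [0,0,0,0,0,0,0],
  ],
)

```text
t: 7.97
tool_pos: [0.4835, -0.1281, 0.0844]
tool_rot: [-2.371, -2.058, 0.001]
contact_force: [0.1, 0.2, 0.0]
opening: -0.0001
```

```bash
python3 - <<'E'
from h import *
st(); im,d=vision.get_image('side')
m=(im[...,0].astype(int)>90)&(im[...,1]<70)&(im[...,2]<70); m[:215]=0;m[260:]=0;m[:,330:345]=m[:,345:]&0==1 if 0 else m[:,330:345]; m[:,:340]=0;m[:,385:]=0
v,u=np.nonzero(m); B=np.array([box(pt('side',a,b,d[b,a])) for a,b in zip(u,v)]); print(len(u),np.median(B,0),np.percentile(B,[5,95],0)); st()
save(im,'j.png',(310,190,410,265),8)
E
```

```text
t 7.97 box mm [-75.6 -73.1  84.4] F [0.  0.2 0. ] open -5.657703238915399e-05
158 [-77.55 -35.1   58.75] [[-87.515 -42.39   39.545]
 [-66.385 -32.3    77.545]]
t 8.02 box mm [-75.5 -72.5  84.6] F [-0.4  0.7  0. ] open 4.1922023072523285e-05
```

View pics/j.png

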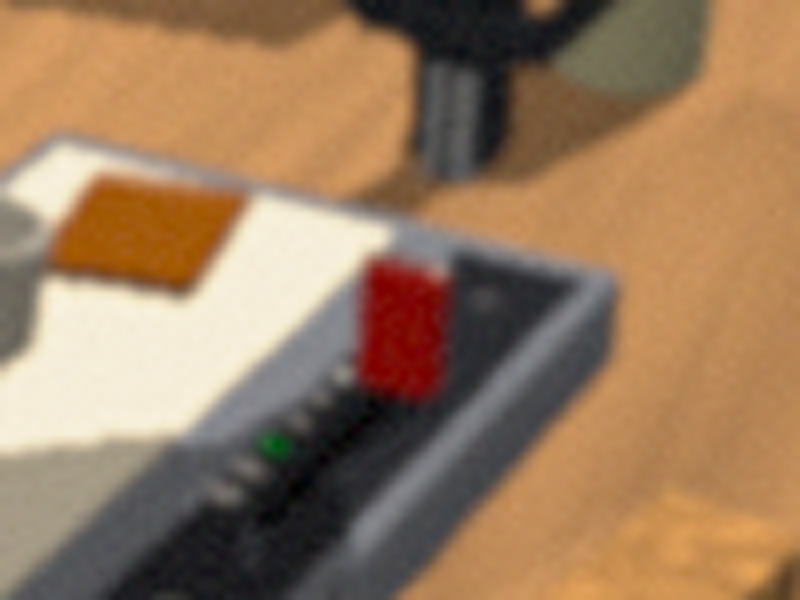

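The lever's bright-side face is at about y=-35, so its centre is near -41, which is the off stop. The tip is clear on the off side. Next: down, then push up the first click.

Call:
jog_arm(
  deltas=[
    [0,0,0,0,0,1.2,0],
    [0,0,0,0,0,1.2,0],
    [0,0,0,0,0,1.2,0],
    [0,0,0,0,0,0.9,0],
    [0,0,0,0.5,0,0,0],
    [0,0,0,0.5,0,0,0],
    [0,0,0,0.1,0,0,0],
    [0,0,0,0,0,0,0],
    [0,0,0,0,0,0,0],
  ],
)

```text
t: 8.77
tool_pos: [0.4866, -0.117, 0.0416]
tool_rot: [2.369, 2.061, 0.001]
contact_force: [1.0, -0.3, 0.3]
opening: 0.0
```

Call:
jog_arm(
  deltas=[
    [0,0,0,0.1,0,0,0],
    [0,0,0,0.1,0,0,0],
    [0,0,0,0.1,0,0,0],
    [0,0,0,0.1,0,0,0],
    [0,0,0,0.1,0,0,0],
  ],
)

```text
t: 9.18
tool_pos: [0.4866, -0.1122, 0.0409]
tool_rot: [2.37, 2.062, -0.0]
contact_force: [-0.3, -2.5, 0.6]
opening: -0.0001
```

```bash
python3 -c "
from h import *
st()"
```

```text
t 9.18 box mm [-74.7 -57.   40.9] F [ 0.  -2.5  0.6] open -6.675680371651745e-05
```

Call:
jog_arm(
  deltas=[
    [0,0,0,0.1,0,0,0],
    [0,0,0,0.1,0,0,0],
    [0,0,0,0.1,0,0,0],
    [0,0,0,0.1,0,0,0],
  ],
)

```text
t: 9.52
tool_pos: [0.4872, -0.1085, 0.0409]
tool_rot: [2.37, 2.061, -0.001]
contact_force: [-0.5, -3.3, 1.0]
opening: -0.0
```

Call:
jog_arm(
  deltas=[
    [0,0,0,0.1,0,0,0],
    [0,0,0,0.1,0,0,0],
  ],
)

```text
t: 9.68
tool_pos: [0.4876, -0.1059, 0.0409]
tool_rot: [-2.371, -2.061, -0.001]
contact_force: [0.2, -1.7, -0.6]
opening: 0.0001
```

Call:
jog_arm(
  deltas=[
    [0,0,0,0.1,0,0,0],
    [0,0,0,0.05,0,0,0],
  ],
)

```text
t: 9.85
tool_pos: [0.4878, -0.1041, 0.0409]
tool_rot: [-2.37, -2.062, -0.001]
contact_force: [0.8, -1.3, 1.2]
opening: 0.0
```

Call:
jog_arm(
  deltas=[
    [0,0,0,0.05,0,0,0],
    [0,0,0,0.05,0,0,0],
  ],
)

```text
t: 10.02
tool_pos: [0.4878, -0.1033, 0.0408]
tool_rot: [-2.37, -2.062, -0.001]
contact_force: [0.2, -1.2, -0.6]
opening: -0.0001
```

```bash
python3 -c "
from h import *
st()"
```

```text
t 10.02 box mm [-74.7 -47.9  40.8] F [ 0.4 -1.1 -0.6] open -0.00013225180414498915
```

Call:
jog_arm(
  deltas=[
    [0,0,0,0.05,0,0,0],
    [0,0,0,0,0,0,0],
  ],
)

```text
t: 10.18
tool_pos: [0.4877, -0.1027, 0.0406]
tool_rot: [-2.37, -2.061, -0.0]
contact_force: [-0.6, -0.5, -0.1]
opening: -0.0001
```

Call:
jog_arm(
  deltas=[
    [0,0,0,0.05,0,0,0],
    [0,0,0,0,0,0,0],
  ],
)

```text
t: 10.35
tool_pos: [0.4877, -0.1024, 0.0406]
tool_rot: [-2.37, -2.061, 0.0]
contact_force: [0.0, -0.6, -1.2]
opening: -0.0002
```

```bash
cat >> h.py <<'E'
def lever():
    im,d=vision.get_image('side')
    m=(im[...,0].astype(int)>90)&(im[...,1]<70)&(im[...,2]<70); m[:215]=0;m[260:]=0;m[:,:335]=0;m[:,385:]=0
    v,u=np.nonzero(m); B=np.array([box(pt('side',a,b,d[b,a])) for a,b in zip(u,v)]); print('lever',len(u),np.median(B,0),'p5/p95 y',np.percentile(B[:,1],[5,95])); return im
E
python3 -c "
from h import *
st(); lever()"
```

```text
t 10.35 box mm [-75.  -47.   40.6] F [ 0.1 -0.6 -1.2] open -0.0001923490890076417
lever 164 [-78.2  -24.55  58.05] p5/p95 y [-32.155 -22.015]
```

```bash
python3 -c "
from h import *
st(); lever();st()"
```

```text
t 10.4 box mm [-74.9 -47.1  40.7] F [ 0.8  0.8 -0.4] open -8.055519647677558e-05
lever 163 [-77.5 -24.6  59. ] p5/p95 y [-32.94 -21.8 ]
t 10.45 box mm [-74.9 -47.1  40.6] F [-0.   0.7 -0.1] open 6.999041141797429e-05
```

Call:
jog_arm(
  deltas=[
    [0,0,0,0.05,0,0,0],
    [0,0,0,0,0,0,0],
    [0,0,0,0,0,0,0],
  ],
)

```text
t: 10.7
tool_pos: [0.4879, -0.1021, 0.0408]
tool_rot: [-2.37, -2.062, 0.0]
contact_force: [0.1, -0.9, -0.7]
opening: 0.0
```

```bash
python3 -c "
from h import *
st(); im=lever(); save(im,'k.png',(310,190,410,265),8)"
```

```text
t 10.7 box mm [-74.8 -46.8  40.8] F [ 0.2 -0.8 -0.7] open 1.84070942652367e-05
lever 162 [-77.55 -23.85  59.3 ] p5/p95 y [-28.49 -21.61]
```

View pics/k.png

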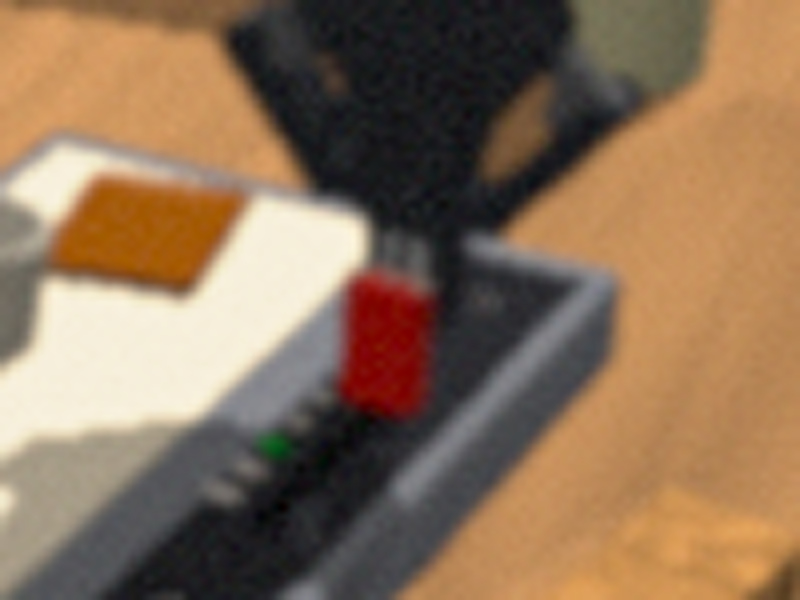

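The lever is still in contact about midway between off and the first notch, at (388,345), and it has not snapped. I'll keep inching it.

Call:
jog_arm(
  deltas=[
    [0,0,0,0.05,0,0,0],
    [0,0,0,0.05,0,0,0],
    [0,0,0,0,0,0,0],
  ],
)

```text
t: 11.0
tool_pos: [0.4881, -0.1011, 0.0408]
tool_rot: [-2.37, -2.062, -0.0]
contact_force: [0.3, 0.3, -0.1]
opening: -0.0001
```

```bash
python3 -c "
from h import *
st(); lever()"
```

```text
t 11.0 box mm [-74.7 -45.7  40.8] F [ 0.2  0.3 -0.1] open -5.93798236201058e-05
lever 170 [-77.8  -19.65  58.55] p5/p95 y [-26.805 -16.445]
```

It snapped into notch 1: the face moved 15.5 mm from its off position. I'll let it settle about 0.7 s, then push the second click, which should snap with the finger near y=-30.

Call:
jog_arm(
  deltas=[
    [0,0,0,0,0,0,0],
    [0,0,0,0,0,0,0],
    [0,0,0,0,0,0,0],
    [0,0,0,0,0,0,0],
    [0,0,0,0,0,0,0],
    [0,0,0,0,0,0,0],
    [0,0,0,0,0,0,0],
    [0,0,0,0,0,0,0],
  ],
)

```text
t: 11.72
tool_pos: [0.4881, -0.1011, 0.0408]
tool_rot: [-2.37, -2.062, 0.0]
contact_force: [0.2, 0.1, -0.2]
opening: 0.0001
```

```bash
python3 -c "
from h import *
st(); lever()"
```

```text
t 11.72 box mm [-74.8 -45.8  40.8] F [ 0.2  0.1 -0.2] open 0.0001266958220901006
lever 165 [-78.5 -19.5  59.6] p5/p95 y [-26.14 -16.64]
```

Call:
jog_arm(
  deltas=[
    [0,0,0,0.1,0,0,0],
    [0,0,0,0.1,0,0,0],
    [0,0,0,0.1,0,0,0],
    [0,0,0,0.1,0,0,0],
    [0,0,0,0.1,0,0,0],
    [0,0,0,0.1,0,0,0],
    [0,0,0,0.1,0,0,0],
    [0,0,0,0.1,0,0,0],
    [0,0,0,0.1,0,0,0],
    [0,0,0,0.1,0,0,0],
  ],
)

```text
t: 12.6
tool_pos: [0.4896, -0.0912, 0.0408]
tool_rot: [2.37, 2.061, 0.0]
contact_force: [-1.0, -1.4, -0.0]
opening: 0.0003
```

Call:
jog_arm(
  deltas=[
    [0,0,0,0.1,0,0,0],
    [0,0,0,0.1,0,0,0],
    [0,0,0,0.1,0,0,0],
    [0,0,0,0,0,0,0],
  ],
)

```text
t: 12.93
tool_pos: [0.49, -0.0876, 0.0408]
tool_rot: [-2.37, -2.061, -0.001]
contact_force: [-0.0, -0.3, 0.1]
opening: -0.0003
```

```bash
python3 -c "
from h import *
st(); lever()"
```

```text
t 12.93 box mm [-74.7 -32.1  40.8] F [ 0.  -0.3  0.1] open -0.0003112254756054116
lever 164 [-78.4   -9.65  59.15] p5/p95 y [-16.54  -7.  ]
```

Call:
jog_arm(
  deltas=[
    [0,0,0,0.05,0,0,0],
    [0,0,0,0.05,0,0,0],
    [0,0,0,0.05,0,0,0],
    [0,0,0,0,0,0,0],
    [0,0,0,0,0,0,0],
    [0,0,0,0,0,0,0],
  ],
)

```text
t: 13.48
tool_pos: [0.4901, -0.0867, 0.0408]
tool_rot: [-2.37, -2.062, -0.0]
contact_force: [-0.4, -0.4, 0.3]
opening: -0.0003
```

```bash
python3 -c "
from h import *
st(); lever()"
```

```text
t 13.48 box mm [-74.7 -31.2  40.8] F [-0.4 -0.4  0.3] open -0.0002647731108641861
lever 168 [-78.15  -9.    59.2 ] p5/p95 y [-14.96  -6.4 ]
```

Call:
jog_arm(
  deltas=[
    [0,0,0,0.05,0,0,0],
    [0,0,0,0.05,0,0,0],
    [0,0,0,0,0,0,0],
    [0,0,0,0,0,0,0],
  ],
)

```text
t: 13.87
tool_pos: [0.4903, -0.0858, 0.0408]
tool_rot: [-2.37, -2.062, -0.0]
contact_force: [0.1, -0.9, -0.0]
opening: 0.0003
```

```bash
python3 -c "
from h import *
st(); lever()"
```

```text
t 13.87 box mm [-74.7 -30.3  40.8] F [ 0.2 -0.8 -0. ] open 0.0003376675766049106
lever 171 [-78.3  -3.3  59.4] p5/p95 y [-10.5  -0.6]
```

Notch 2 (face at -3.3, 31.8 mm above off). I'll let it settle, then push the third click the same way.

Call:
jog_arm(
  deltas=[
    [0,0,0,0,0,0,0],
    [0,0,0,0,0,0,0],
    [0,0,0,0,0,0,0],
    [0,0,0,0,0,0,0],
    [0,0,0,0,0,0,0],
    [0,0,0,0,0,0,0],
    [0,0,0,0,0,0,0],
    [0,0,0,0,0,0,0],
  ],
)

```text
t: 14.58
tool_pos: [0.4903, -0.0858, 0.0408]
tool_rot: [2.37, 2.062, 0.0]
contact_force: [0.6, 0.1, -0.2]
opening: -0.0002
```

Call:
jog_arm(
  deltas=[
    [0,0,0,0.1,0,0,0],
    [0,0,0,0.1,0,0,0],
    [0,0,0,0.1,0,0,0],
    [0,0,0,0.1,0,0,0],
    [0,0,0,0.1,0,0,0],
    [0,0,0,0.1,0,0,0],
    [0,0,0,0.1,0,0,0],
    [0,0,0,0.1,0,0,0],
    [0,0,0,0.1,0,0,0],
    [0,0,0,0.1,0,0,0],
    [0,0,0,0.1,0,0,0],
  ],
)

```text
t: 15.5
tool_pos: [0.4919, -0.0748, 0.0408]
tool_rot: [-2.371, -2.062, -0.001]
contact_force: [-0.8, -1.4, 0.7]
opening: 0.0001
```

Call:
jog_arm(
  deltas=[
    [0,0,0,0.1,0,0,0],
    [0,0,0,0.1,0,0,0],
    [0,0,0,0.05,0,0,0],
    [0,0,0,0,0,0,0],
    [0,0,0,0,0,0,0],
  ],
)

```text
t: 15.92
tool_pos: [0.4921, -0.0719, 0.0407]
tool_rot: [-2.37, -2.062, -0.001]
contact_force: [0.1, 0.6, -0.5]
opening: 0.0001
```

```bash
python3 -c "
from h import *
st(); lever()"
```

```text
t 15.92 box mm [-74.8 -16.3  40.7] F [-0.   0.6 -0.5] open 7.079962554976212e-05
lever 166 [-78.5    5.85  58.85] p5/p95 y [-0.55   8.475]
```

Call:
jog_arm(
  deltas=[
    [0,0,0,0.05,0,0,0],
    [0,0,0,0.05,0,0,0],
    [0,0,0,0,0,0,0],
    [0,0,0,0,0,0,0],
    [0,0,0,0,0,0,0],
  ],
)

```text
t: 16.38
tool_pos: [0.4922, -0.0714, 0.0408]
tool_rot: [-2.37, -2.062, -0.0]
contact_force: [0.4, -0.5, -0.4]
opening: 0.0002
```

```bash
python3 -c "
from h import *
st(); lever()"
```

```text
t 16.38 box mm [-74.7 -15.7  40.8] F [ 0.5 -0.4 -0.4] open 0.00017901621230499546
lever 165 [-77.9   6.5  58.8] p5/p95 y [1.1  9.08]
```

Call:
jog_arm(
  deltas=[
    [0,0,0,0.05,0,0,0],
    [0,0,0,0.05,0,0,0],
    [0,0,0,0,0,0,0],
    [0,0,0,0,0,0,0],
    [0,0,0,0,0,0,0],
  ],
)

```text
t: 16.85
tool_pos: [0.4924, -0.0704, 0.0408]
tool_rot: [-2.37, -2.062, -0.0]
contact_force: [0.4, 0.8, -0.2]
opening: 0.0002
```

```bash
python3 -c "
from h import *
st(); lever()"
```

```text
t 16.85 box mm [-74.7 -14.7  40.8] F [ 0.3  0.9 -0.2] open 0.00018795786036944912
lever 176 [-78.05   7.6   60.85] p5/p95 y [ 0.15 10.25]
```

Call:
jog_arm(
  deltas=[
    [0,0,0,0.05,0,0,0],
    [0,0,0,0,0,0,0],
    [0,0,0,0,0,0,0],
    [0,0,0,0,0,0,0],
  ],
)

```text
t: 17.23
tool_pos: [0.4925, -0.0699, 0.0408]
tool_rot: [2.37, 2.062, 0.0]
contact_force: [-0.7, -0.3, 0.2]
opening: -0.0001
```

```bash
python3 -c "
from h import *
st(); lever()"
```

```text
t 17.23 box mm [-74.7 -14.3  40.8] F [-0.7 -0.4  0.2] open -9.666681776878245e-05
lever 174 [-78.    12.85  59.9 ] p5/p95 y [ 4.295 15.1  ]
```

Notch 3 (face 48.0 mm above off). Now I'll back off, lift away and take a last look.

Call:
jog_arm(
  deltas=[
    [0,0,0,-0.5,0,0,0],
    [0,0,0,-0.7,0,0,0],
    [0,0,0,-0.8,0,0,0],
    [0,0,0,0,0,-1,0],
    [0,0,0,0,0,-2,0],
    [0,0,0,0,0,-3,0],
    [0,0,0,0,0,-3,0],
    [0,0,0,0,0,-3,0],
    [0,0,0,0,0,-3,0],
    [0,0,0,0,0,-3,0],
    [0,0,0,0,0,0,0],
    [0,0,0,0,0,0,0],
  ],
)

```text
t: 18.28
tool_pos: [0.491, -0.0905, 0.2244]
tool_rot: [2.367, 2.058, 0.005]
contact_force: [-0.7, -0.4, -1.1]
opening: 0.0001
```

Call:
jog_arm(
  deltas=[
    [0,0,0,-3.5,0,0,0],
    [0,0,0,-3.5,0,0,0],
    [0,0,0,-3.5,0,0,0],
    [0,0,0,-3.5,0,0,0],
    [0,0,0,-3.5,0,0,0],
    [0,0,0,-3.5,0,0,0],
    [0,0,0,0,0,0,0],
    [0,0,0,0,0,0,0],
    [0,0,0,0,0,0,0],
  ],
)

```text
t: 19.03
tool_pos: [0.46, -0.297, 0.2194]
tool_rot: [-2.369, -2.059, -0.0]
contact_force: [0.1, 0.4, 0.1]
opening: 0.0003
```

```bash
python3 - <<'E'
from h import *
st(); lever()
im,d=vision.get_image('top'); old=np.load('/tmp/top.npz')['im']
c=lambda a:cv2.resize(a[170:300,215:435],None,fx=3.2,fy=2.3*3.2/3.2,interpolation=cv2.INTER_CUBIC)
cv2.imwrite('pics/l.png',np.vstack([c(old),c(im)])[:600,:,::-1])
E
```

```text
t 19.03 box mm [ -75.8 -243.7  219.4] F [0.1 0.4 0.1] open 0.0003062944044570581
lever 177 [-76.8  12.8  59. ] p5/p95 y [ 5.8  15.74]
```

View pics/l.png

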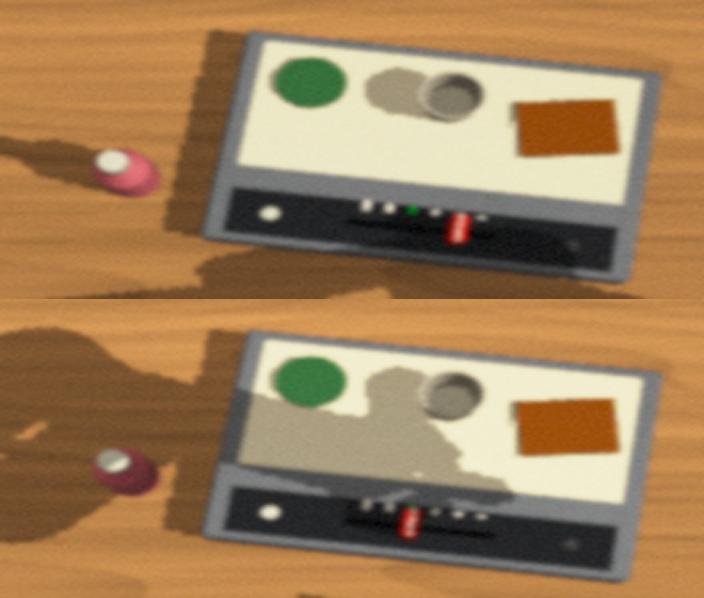

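The lever is now at (410,522), at the green mark. Two marks are visible to its left and three to its right. The glass pieces, cup and pink bottle sit exactly where they did before. Handing in.

```bash
python3 -c "
from station import ctrl
print(ctrl.finish_job())"
```

```text
the job is handed in; nothing more can be done
None
```

The red dimmer lever is in the third notch from off, at the green mark, and the job was handed in at about 19 s of the 61 s allowed.

- **Off end:** With closed fingertips I pushed the lever from its bright side to the off stop. The stop showed as a sharp rise in force, to about 7 N.
- **Clicks:** I then pushed from the off side one click at a time. The lever settled for at least 0.7 s in each of the first two notches. In the side camera it stood 15.5, 31.8 and 48.0 mm above off, and it never read past the third notch.
- **Last checks:** After the arm had moved away, the lever still read 47.9 mm above off and the force on the tool was about zero. In the last top view the box, glass pieces, cup and pink bottle are where they were. I did not re-check the cork block, squeeze bottle or camera at the end. The arm passed clear of them and there was no unexpected force.

**Disagreements:**
- **Fingertip height:** The cameras showed the fingertips about 33 mm higher than the reported TCP and `ctrl.tcp_to_tips` imply, both at the start and at the box. I went by the cameras.
- **Snap point:** The lever snapped at about 10–11 mm of travel, not the stated 8 mm.

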